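Clear the jar and emboss the guest card

TASK

Emboss the guest card that lies in the cast iron hand press. The amber jar has been left on the press bed in the way of the lever: lift it off and set it down upright (do not drop it) in the middle of the round blue coaster, then bring the press lever by its white ball all the way down and leave it down. Do not disturb the green jar.

Things in the scene. Friction and masses are not known exactly. Their poses are not given: they have to be found in the camera images.
- amber_jar_mid (a point): Centre (half-way up) of the loose amber glass jar with brass lid, round, 62 mm in diameter (lid 58), 84 mm tall, 0.2 to 0.45 kg; point z is its upright axis. It starts on the front of the dark iron press bed (280 x 100 mm, 15 mm thick), about 165 mm from the lever's hinge, under the lever's path. Hinge cheeks (93 mm tall) stand at the bed's far end, the 44 mm wide steel die between.
- coaster_top (a point): Centre of the top face of the blue coaster, a flat disc 120 mm in diameter and 5 mm thick, fixed on the counter on one side of the press or the other (left or right varies).
- lever_ball (a point): Centre of the 32 mm white ball ending the fixed press's lever (bar 14 mm wide). Hinge axis: level, 200 mm from here along this point's +x, 70 mm over the counter, parallel to point y (robot's left). Starts near upright (ball 260-270 mm up, 4-15 deg towards robot), swings down towards the robot, stops level (ball 70 mm up, point z up). Stiff: 3-5 N at the ball, stays where left.
- green_jar_mid (a point): Centre (half-way up) of the green glass jar with a steel lid, same shape and size as the amber one, standing loose on the counter on the side of the press away from the coaster. It is to be left alone.
Not all that is in view belongs to the job. Of the things that look like the part that bears coaster_top, the larger one is meant. Of the things shaped like the part that bears amber_jar_mid, the amber glass one is meant.

How it is judged:
On the way, in this order (a step that is already met when the one before it is completed fails the run):
1. the amber jar is set down on the coaster, not dropped: still held, it is within 25 mm of the coaster's middle, upright within 10 degrees, with its underside less than 15 mm above the coaster (horizontal distance between amber_jar_mid and coaster_top below 0.025 m and height (world z) of amber_jar_mid below 0.062 m and angle between amber_jar_mid's own z axis and vertical below 0.175 rad and contact force between the fingers and amber_jar above 0.5 N), for 0.05 s.
2. the lever is brought down to within 10 degrees of level (ball centre lower than 105 mm) (height (world z) of lever_ball below 0.105 m), for 0.2 s.
At the end, for the whole second after the job is handed in: The amber jar stands upright (within 6 degrees) on the blue coaster, its axis within 25 mm of the coaster's middle, and the press lever is down, within 10 degrees of level (ball centre lower than 105 mm) (horizontal distance between amber_jar_mid and coaster_top below 0.025 m and height (world z) of amber_jar_mid between 0.042 and 0.052 m and angle between amber_jar_mid's own z axis and vertical below 0.1 rad and height (world z) of lever_ball below 0.105 m); the robot touches nothing.
It fails at once if the green jar is moved more than 20 mm or knocked over (distance of green_jar_mid from where it was at the start of the episode above 0.02 m).
It also fails if it takes over 58 s, if anything falls off the work surface, if the arm or the gripper's body presses on something with over 40 N, if the wrist force passes 120 N, or if a joint passes its speed limit or range.

ROBOT

A 7-joint arm with a two-finger parallel gripper is mounted at the origin on the work surface. World frame = base frame: x ahead of the robot, y to its left, z up, the work surface at z = 0. Lengths are in m, angles in rad, forces in N, time in s.
With the tool pointing down it reaches from about 0.425 to 0.875 m from the base axis. Payload 4.7 kg.
Tool frame: the origin (TCP) lies at the very end of the fingers, on their centre line; the grasp point (between the pads) lies 19 mm behind it; z points along the fingers, y is the direction in which the jaws open and shut (so a half turn about z gives the same grasp; the last joint's range is limited). The gripper opens to 87 mm and grips with 3 to 60 N. Pads are 19 mm wide; open, the fingers measure 117 mm over their backs; the gripper's body (75 mm by 190 mm) begins 51 mm behind the grasp point.
Start: joints at [0.014, 0.321, -0.07, 1.45, 0.023, 1.371, -0.057], TCP at [0.65, -0, 0.198] pointing down, gripper open.
Joint ranges: [-2.86, 2.86], [-0.3, 2.09], [-1.38, 1.24], [0.06, 2.45], [-1.56, 4.7], [0.09, 2.05], [-2.69, 2.69]. Speed limits (rad/s): [2.57, 2.57, 3.14, 3.14, 3.14, 3.14, 3.14].

INTERFACE

Orientations are given as a rotation vector (axis times angle).
In Python, from bench import ctrl gives the robot as it stands. The module is installed in compiled form; this text tells all that it offers.
- The arm moves only by the tool move_arm, never from a script. Its arguments are lists of equal length, an entry for each row: "dp": the shift along the tool's x, y, z in units of 30 mm (1.0 is 30 mm), a list of three; "turn": the turn about the tool's z in units of 5 degrees (1.0 is 5 degrees); "jaw": the opening, from -1 (shut) to 1 (fully open). A call has 1 to 5 rows; each row is the pose to reach, as a shift and turn from the pose commanded when the call began, along the tool's axes at that moment; what a row does not reach only later rows make up. A row lasts 1/10 s, in which the tool goes at most 50 mm and 8.59 degrees, less where a joint would pass 70% of its speed; a pose out of reach is approached as far as the arm can. A call with a gripper value outside its range is refused whole. The fingers move at their own pace and stop on an object; "grip_force" is the grip in N (left out, the last holds). Time passes only in rows, so rows that repeat a pose let the fingers close. It gives the time, the measured TCP pose, the force and the opening at its end, in the units of the state.
- ctrl.get_state(): the state, without advancing time (a new reading comes with each control period).
- ctrl.get_image(name): name is "scene" or "side" or "wrist"; returns the picture (400x640x3 uint8, red, green, blue); there is no depth.
- ctrl.camera_info(name): a dict with "intrinsics" (3x3 intrinsics, pixels), "extrinsics" (4x4, takes a point from world to camera coordinates). Camera axes: x right, y up, looking along -z (the intrinsics and any distortion apply to the point x, -y, -z); pixel columns grow to the right and rows downward; lengths in m; the calibration is good to about 2 mm. A picture is of the moment at which its call begins: read the wrist's pose just before it. camera_info takes no time and is no camera call; for the wrist camera it gives the pose at the moment of the call.
- ctrl.close_job(): hands the job in, once; it reports no verdict.
Trained networks look in the newest picture that a camera, given by its name, has taken for a name from the list of things; names that differ only in an ending like _2 or _b are one class to them, and where a whole thing is asked for, a point or a joint stands for the part that bears it (a point fixed in the world has none). Each returns a list of dicts, best first, with "confidence" (0 to 1); they miss things now and then, are a little off and sometimes report something else, mostly with a low value. They report only what shows in the picture. A call takes as long as a camera call. They do not tell look-alikes from the thing itself.
- ctrl.look_for(camera, target): "rect" ([centre column, centre row, width, height] in pixels, round what is visible of it).
- ctrl.masks_of(camera, target): "region" (400x640 bool, what is visible of it) and "rect" ([centre column, centre row, width, height] in pixels, round what is visible of it).
The state is a dict: "time": time; "joint_positions": joint angles; "qd": joint speeds; "joint_torque": joint torques, N m; "position": TCP position; "tool_rot": TCP orientation; "ft_force": force on the tool from outside, world axes, zero at the start; "torque": the same for the moment, N m; "grip_width": opening from 0.0 (shut) to 1.0 (fully open).
Only numpy, scipy, OpenCV 4.12 (cv2) and the standard library are available. Lean on these libraries where they do the work, as an engineer would, in place of code of your own. Each camera call takes 0.05 s, during which the arm holds its last target. There are 200 camera calls.

## Working session

There is one attempt and no reset: what is moved stays moved. The work goes in short steps, Python scripts to look and compute and a tool call to move; the robot and the scene stay as the last step left them, time stands still between calls to the robot, and variables do not carry over. Pictures are saved under pics/ and viewed, about 8 in all and at most 12, crops included, and the job is handed in when it is done.

Besides the shell and the picture viewer there is one more tool, called after "Call:" as a command line: name --pt "numbers of a row" for each row, then --argument value for the rest. move_arm: Moves the arm, as the interface text tells. Its arguments: {"type":"object","properties":{"dp":{"type":"array","items":{"type":"array","items":{"type":"number"}}},"turn":{"type":"array","items":{"type":"number"}},"jaw":{"type":"array","items":{"type":"number"}},"grip_force":{"type":"number"}},"required":["dp","turn","jaw"]}

```bash
mkdir -p pics; cat > h.py <<'E'
import numpy as np, cv2
from scipy.spatial.transform import Rotation as R
from bench import ctrl
def P(info):
    K=np.array(info["intrinsics"]);E=np.array(info["extrinsics"])
    return K@np.diag([1,-1,-1])@E[:3]
def proj(Pm,X):
    p=Pm@np.append(X,1);return p[:2]/p[2]
def tri(obs): # [(P,uv)]
    A=np.vstack([np.vstack([u[0]*p[2]-p[0],u[1]*p[2]-p[1]]) for p,u in obs])
    v=np.linalg.svd(A)[2][-1];return v[:3]/v[3]
def atz(p,u,z):
    A=np.vstack([u[0]*p[2]-p[0],u[1]*p[2]-p[1]]);return np.linalg.solve(A[:,:2],-A[:,2]*z-A[:,3])
E
cat > a.py <<'E'
from h import *
s=ctrl.get_state();print(s['time'],s['position'],s['tool_rot'],s['grip_width'])
for c in ["scene","side"]:
    im=ctrl.get_image(c);cv2.imwrite(f"pics/{c}0.png",im[:,:,::-1]);p=P(ctrl.camera_info(c))
    print(c,'cam',np.linalg.inv(ctrl.camera_info(c)["extrinsics"])[:3,3].round(3), [k for k in ctrl.camera_info(c)])
    for t in ["amber_jar_mid","coaster_top","lever_ball","green_jar_mid"]:
        for d in ctrl.look_for(c,t)[:3]:
            z={"amber_jar_mid":.057,"coaster_top":.005,"lever_ball":.265,"green_jar_mid":.042}[t]
            print(t,round(d["confidence"],2),np.round(d["rect"],1),atz(p,d["rect"][:2],z).round(3))
E
python3 a.py
```

```text
0.0 [ 6.49415136e-01 -3.01487852e-05  1.96562842e-01] [-2.22043415e+00 -2.22062278e+00  2.19598242e-03] 1.0000543924899383
scene cam [ 1.081 -0.146  0.918] ['intrinsics', 'extrinsics']
amber_jar_mid 0.65 [351.2 187.7  18.9  30.5] [0.478 0.145]
amber_jar_mid 0.53 [313.3 203.3  22.   31. ] [0.498 0.023]
coaster_top 0.84 [247.7 215.8  28.6  22.8] [ 0.447 -0.164]
coaster_top 0.79 [199.5 230.7  43.2  42.7] [ 0.455 -0.305]
lever_ball 0.51 [331.4 221.8   5.5  56.5] [0.695 0.004]
green_jar_mid 0.87 [407.  196.   21.6  31. ] [0.546 0.294]
side cam [0.333 0.802 0.867] ['intrinsics', 'extrinsics']
amber_jar_mid 0.83 [353.6 289.7  28.2  41.6] [0.458 0.146]
amber_jar_mid 0.56 [357.4 248.6  22.8  39. ] [0.482 0.017]
coaster_top 0.92 [391.1 192.1  35.5  28. ] [ 0.454 -0.299]
coaster_top 0.75 [386.  219.   28.7  14. ] [ 0.443 -0.173]
lever_ball 0.62 [302.6 195.2  20.1  61.5] [0.593 0.103]
green_jar_mid 0.75 [295.  336.6  26.8  49.5] [0.545 0.294]
```

```bash
python3 -c "
import cv2,numpy as np
a=cv2.imread('pics/scene0.png')[130:290,150:450];b=cv2.imread('pics/side0.png')[140:380,220:460]
a=cv2.resize(a,(400,213));a=cv2.resize(cv2.imread('pics/scene0.png')[130:290,150:450],(560,299));b=cv2.resize(b,(299,299))
a=cv2.resize(cv2.imread('pics/scene0.png')[130:290,150:450],(800,427));cv2.imwrite('pics/s_crop.png',a)
b=cv2.resize(cv2.imread('pics/side0.png')[140:380,220:460],(600,600));cv2.imwrite('pics/d_crop.png',b)"
```

```text
(no output)
```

View pics/s_crop.png

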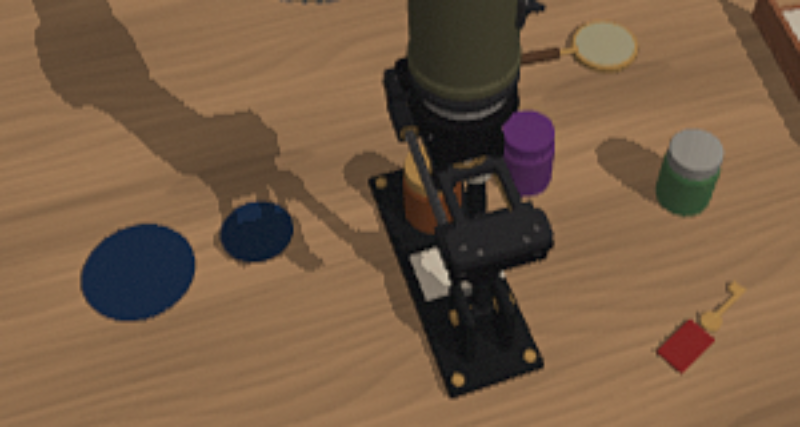

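View pics/d_crop.png

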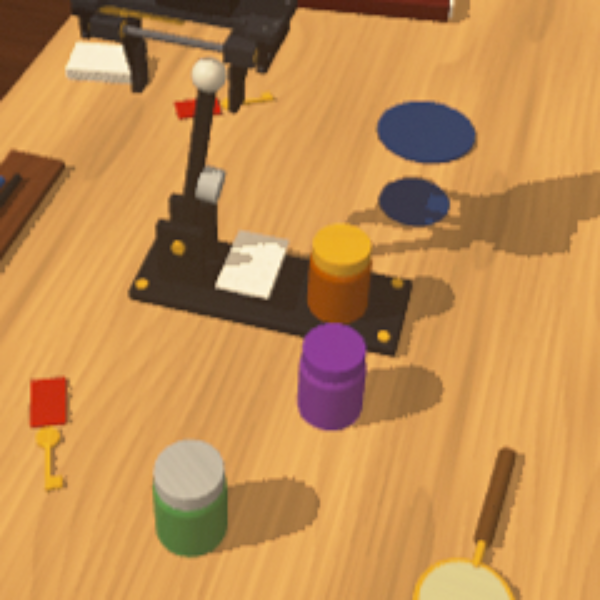

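Big coaster at about (0.455,-0.30), amber on the bed (side crop 340,270), purple jar beside it, lever ball at side crop (208,75). I'll check the press geometry and look through the wrist camera.

```bash
cat > b.py <<'E'
from h import *
ps,pd=P(ctrl.camera_info("scene")),P(ctrl.camera_info("side"))
print('ball',[atz(pd,(220+208*.4,140+75*.4),z).round(3) for z in (.26,.27)])
for u in [(142,284),(178,247),(397,283),(383,336)]: print('bolt side',atz(pd,(220+u[0]*.4,140+u[1]*.4),.016).round(3))
for u in [(382,182),(458,380),(530,355)]: print('bolt scene',atz(ps,(150+u[0]*.375,130+u[1]*.375),.016).round(3))
for n,a,b in [('amberlid',(342,240),None)]: print(n,atz(pd,(220+a[0]*.4,140+a[1]*.4),.099).round(3))
for t,us,ud in [('amber',(313.3,203.3),(357.4,248.6)),('coast',(199.5,230.7),(391.1,192.1)),('green',(407,196),(295,336.6))]: print(t,tri([(ps,us),(pd,ud)]).round(3))
im=ctrl.get_image("wrist");cv2.imwrite("pics/w0.png",im[:,:,::-1]);pw=P(ctrl.camera_info("wrist"))
for t,z in [("amber_jar_mid",.057),("coaster_top",.005),("lever_ball",.265)]:
    for d in ctrl.look_for("wrist",t)[:3]: print(t,round(d["confidence"],2),np.round(d["rect"],1),atz(pw,d["rect"][:2],z).round(3))
print(np.linalg.inv(ctrl.camera_info("wrist")["extrinsics"]).round(3))
E
python3 b.py
```

```text
ball [array([0.624, 0.011]), array([0.619, 0.024])]
bolt side [0.682 0.061]
bolt side [ 0.667 -0.002]
bolt side [ 0.433 -0.024]
bolt side [0.43  0.052]
bolt scene [ 0.434 -0.021]
bolt scene [ 0.688 -0.014]
bolt scene [0.684 0.063]
amberlid [0.486 0.017]
amber [0.487 0.019 0.053]
coast [ 0.454 -0.305  0.001]
green [0.546 0.294 0.042]
amber_jar_mid 0.73 [159.7 171.8  91.2  70.7] [0.48  0.017]
amber_jar_mid 0.64 [130.5  50.8 104.2  79.5] [0.467 0.137]
amber_jar_mid 0.27 [264.2 222.8 125.  127.1] [ 0.591 -0.041]
lever_ball 0.56 [263.6 204.2 126.4  98.5] [0.629 0.036]
[[ 1.     0.    -0.     0.651]
 [-0.     0.968  0.249  0.067]
 [ 0.    -0.249  0.968  0.385]
 [ 0.     0.     0.     1.   ]]
```

View pics/w0.png

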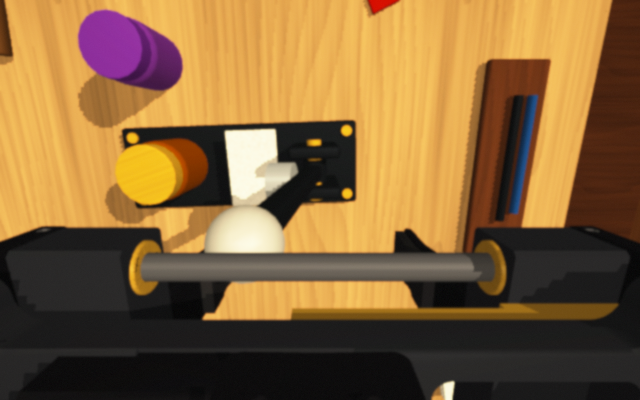

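Wrist picture: amber lid at (150,175), purple at (130,50), ball at (245,243), just on the +y side of the fingers. Tool x is world +y, tool y is world +x. I'll back off to -y, rise, then turn.

Call:
move_arm --pt "-1 0 0" --pt "-2 0 0" --pt "-3 0 0" --pt "-3 0 -1.5" --pt "-3 0 -3" --turn '[0,0,0,0,0]' --jaw '[1,1,1,1,1]'

```text
time: 1.2
position: [0.6487, -0.0918, 0.287]
tool_rot: [-2.223, -2.216, 0.004]
ft_force: [1.5, 0.0, 1.2]
grip_width: 0.998
```

Call:
move_arm --pt "0 -1.5 -1" --pt "0 -3 -2" --pt "0 -4.5 -2" --pt "0 -5 -2" --pt "0 -5 -2" --turn '[-1.5,-3,-4.5,-6,-7.5]' --jaw '[1,1,1,1,1]'

```text
time: 1.7
position: [0.498, -0.0905, 0.3498]
tool_rot: [1.382, 2.818, 0.001]
ft_force: [-0.3, -0.6, -0.8]
grip_width: 0.996
```

Call:
move_arm --pt "0 0 0" --pt "0 0 0" --pt "0 0 0" --pt "0 0 0" --pt "0 0 0" --turn '[-1.5,-3,-4.5,-6,-7.5]' --jaw '[1,1,1,1,1]'

```text
time: 2.2
position: [0.5, -0.09, 0.3479]
tool_rot: [0.402, 3.115, -0.0]
ft_force: [0.1, 0.4, -0.2]
grip_width: 0.999
```

Call:
move_arm --pt "0 0 0" --pt "0 0 0" --pt "0 0 0" --turn '[-1.5,-3,-3]' --jaw '[1,1,1]'

```text
time: 2.5
position: [0.5, -0.09, 0.3478]
tool_rot: [-0.001, 3.141, -0.0]
ft_force: [-1.0, -0.3, 0.4]
grip_width: 1.003
```

```bash
cat > c.py <<'E'
from h import *
import sys
n=sys.argv[1]
s=ctrl.get_state();p=np.array(s['position']);M=R.from_rotvec(s['tool_rot']).as_matrix()
print(s['time'],p.round(4),'toolx',M[:,0].round(3),'tooly',M[:,1].round(3),'F',np.round(s['ft_force'],1),round(s['grip_width'],3))
for c in sys.argv[2:]:
    im=ctrl.get_image(c);cv2.imwrite(f"pics/{c}{n}.png",im[:,:,::-1]);pw=P(ctrl.camera_info(c))
    for t,z in [("amber_jar_mid",.057),("coaster_top",.005),("lever_ball",.265)]:
        for d in ctrl.masks_of(c,t)[:3]:
            m=cv2.moments(d["region"].astype(np.uint8));print(c,t,round(d["confidence"],2),np.round(d["rect"],1),(m["m10"]/m["m00"],m["m01"]/m["m00"]),atz(pw,d["rect"][:2],z).round(3))
E
python3 c.py 1 wrist side scene
```

```text
2.5 [ 0.5    -0.09    0.3478] toolx [-1. -0. -0.] tooly [-0.  1. -0.] F [-1.  -0.3  0.4] 1.003
wrist amber_jar_mid 0.71 [463.4 145.5  58.1  41.6] (462.61999034282957, 143.62916465475615) [0.466 0.136]
wrist amber_jar_mid 0.55 [388.4 160.9  49.8  48.1] (390.3038438071995, 160.16412446613788) [0.49  0.021]
wrist coaster_top 0.9 [195.8 138.   74.3  75. ] (194.89066059225513, 137.98810427739812) [ 0.456 -0.297]
wrist coaster_top 0.66 [271.7 131.8  46.8  52.1] (270.80124223602485, 131.2173913043478) [ 0.446 -0.168]
wrist lever_ball 0.67 [405.5 294.5  20.7  28.6] (405.8640350877193, 293.2763157894737) [ 0.597 -0.003]
side amber_jar_mid 0.67 [357.1 248.9  21.5  37.9] (355.41834451901565, 248.6923937360179) [0.483 0.019]
side amber_jar_mid 0.59 [353.5 290.8  31.   42.5] (352.2134724857685, 289.8225806451613) [0.457 0.149]
side coaster_top 0.84 [389.1 192.4  36.4  26.2] (390.214824120603, 192.1218592964824) [ 0.459 -0.296]
side coaster_top 0.81 [386.4 218.7  30.4  14.6] (385.4916067146283, 220.17985611510792) [ 0.443 -0.174]
side lever_ball 0.73 [299.7 195.8  20.6  66.6] (300.5854383358098, 195.5958395245171) [0.598 0.107]
scene amber_jar_mid 0.9 [312.4 203.8  20.2  37.4] (311.29173166926677, 200.51170046801872) [0.499 0.02 ]
scene amber_jar_mid 0.8 [349.5 187.9  24.   30.9] (347.05891980360065, 187.5302782324059) [0.478 0.14 ]
scene coaster_top 0.84 [200.  230.3  41.2  39.7] (202.02101859337105, 231.96604688763136) [ 0.454 -0.303]
scene coaster_top 0.72 [244.6 215.9  28.1  23.2] (245.95081967213116, 216.9405737704918) [ 0.444 -0.172]
scene lever_ball 0.8 [326.  216.9  17.2  70.6] (328.0750382848392, 216.56202143950995) [ 0.68  -0.003]
```

Call:
move_arm --pt "0.5 1.2 0" --pt "0.5 2.4 0" --pt "0.5 3.6 1" --pt "0.5 3.65 2.5" --pt "0.5 3.65 4" --turn '[0,0,0,0,0]' --jaw '[1,1,1,1,1]'

```text
time: 3.6
position: [0.4854, 0.0212, 0.227]
tool_rot: [-0.005, 3.139, -0.0]
ft_force: [1.2, -1.0, 0.2]
grip_width: 0.999
```

Call:
move_arm --pt "0 0 0" --pt "0 0 0" --turn '[0,0]' --jaw '[1,1]'

```text
time: 3.8
position: [0.4851, 0.0193, 0.2284]
tool_rot: [-0.001, -3.141, 0.0]
ft_force: [-0.2, -0.1, 1.8]
grip_width: 0.998
```

```bash
python3 c.py 2 wrist
```

```text
3.8 [0.4851 0.0193 0.2284] toolx [-1.  0.  0.] tooly [ 0.  1. -0.] F [-0.2 -0.1  1.8] 0.998
wrist amber_jar_mid 0.7 [417.9 165.3  67.1  55.8] (417.01824817518246, 163.02256138022562) [0.467 0.138]
wrist amber_jar_mid 0.57 [316.6 186.6  54.1  64.1] (318.6613777089783, 185.8390092879257) [0.493 0.018]
wrist coaster_top 0.97 [ 78.5 154.1  97.5  88.1] (79.84967421656842, 153.3876822835867) [ 0.459 -0.302]
wrist coaster_top 0.68 [177.5 146.1  60.2  67.1] (176.13552859618719, 144.65615251299826) [ 0.449 -0.167]
wrist lever_ball 0.56 [317.4 301.8  18.9  12.6] (319.0, 303.09655172413795) [0.516 0.019]
```

View pics/wrist2.png

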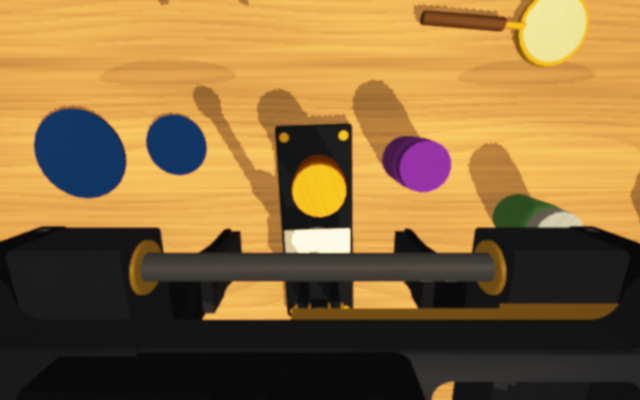

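Lid centre at (319,189), bed running straight below it; fingers straddle it. Computing the lid centre precisely.

```bash
python3 - <<'E'
from h import *
w=P(ctrl.camera_info("wrist"));d=P(ctrl.camera_info("side"))
print(atz(w,(319.5,189),.099),tri([(w,(319.5,189)),(d,(220+342*.4,140+240*.4))]),atz(w,(80,153),.005))
im=cv2.imread('pics/wrist2.png');h=cv2.cvtColor(im,cv2.COLOR_BGR2HSV)
m=cv2.inRange(h,(18,200,150),(32,255,255));m[:160]=0;m[222:]=0;m[:,:285]=0;m[:,352:]=0
c=max(cv2.findContours(m,0,1)[0],key=cv2.contourArea);print(cv2.minEnclosingCircle(c),atz(w,cv2.minEnclosingCircle(c)[0],.099))
E
```

```text
[0.48781847 0.02128971] [0.48593543 0.02127038 0.10312977] [ 0.45844638 -0.2994905 ]
((318.641845703125, 190.0673828125), 27.19792366027832) [0.48898467 0.02037275]
```

Call:
move_arm --pt "-0.08 0.04 1.2" --pt "-0.08 0.04 2.4" --pt "-0.08 0.04 3.6" --pt "-0.08 0.04 4.8" --pt "-0.08 0.04 5.9" --turn '[0,0,0,0,0]' --jaw '[1,1,1,1,1]'

```text
time: 4.5
position: [0.489, 0.0205, 0.051]
tool_rot: [0.001, 3.138, 0.0]
ft_force: [0.1, 0.2, -0.0]
grip_width: 0.998
```

Call:
move_arm --pt "0 0 0" --pt "0 0 0" --pt "0 0 0" --pt "0 0 0" --pt "0 0 0" --turn '[0,0,0,0,0]' --jaw '[1,0.5,0.3,0,0]' --grip_force 20

```text
time: 5.0
position: [0.4887, 0.0207, 0.0523]
tool_rot: [0.0, 3.139, 0.0]
ft_force: [0.6, -0.1, -0.8]
grip_width: 0.722
```

Call:
move_arm --pt "0 0 0" --pt "0 0 0" --pt "0 0 0" --pt "0 0 0" --pt "0 0 0" --turn '[0,0,0,0,0]' --jaw '[-0.3,-0.3,-0.3,-0.3,-0.3]' --grip_force 25

```text
time: 5.5
position: [0.4883, 0.0208, 0.0518]
tool_rot: [-0.0, 3.14, 0.0]
ft_force: [0.1, -0.3, 6.4]
grip_width: 0.66
```

Call:
move_arm --pt "0 0 0" --pt "0 0 0" --pt "0 0 -0.2" --pt "0 0 -0.4" --pt "0 0 -0.6" --turn '[0,0,0,0,0]' --jaw '[-0.3,-0.3,-0.3,-0.3,-0.3]'

```text
time: 6.0
position: [0.4868, 0.0206, 0.0686]
tool_rot: [0.0, -3.14, 0.0]
ft_force: [0.3, -0.3, -2.8]
grip_width: 0.662
```

```bash
python3 c.py 3 wrist side; python3 -c "
import cv2,numpy as np
b=cv2.resize(cv2.imread('pics/side3.png')[200:320,280:440],(640,480),interpolation=2);cv2.imwrite('pics/side3c.png',b)"
```

```text
6.0 [0.4868 0.0206 0.0686] toolx [-1.    -0.     0.001] tooly [-0.  1. -0.] F [ 0.3 -0.3 -2.8] 0.662
wrist amber_jar_mid 0.79 [315.6 241.8 109.6 140.1] (317.4138129828203, 235.53349475383374) [0.501 0.019]
wrist amber_jar_mid 0.75 [495.1 190.2 145.1  93.8] (493.4840143776012, 186.38838441165342) [0.464 0.139]
wrist coaster_top 0.83 [  5.6 185.4  11.1  69.9] (4.124770642201835, 185.33577981651376) [ 0.471 -0.242]
wrist coaster_top 0.64 [316.4 240.1 112.9 136.4] (317.43226329818054, 235.56553482442925) [0.52  0.019]
wrist coaster_top 0.63 [ 87.8 156.3  99.7  99.1] (87.51488524590164, 154.2304262295082) [ 0.446 -0.168]
side amber_jar_mid 0.97 [352.9 288.5  31.8  42.7] (352.43491124260356, 289.81065088757396) [0.46  0.143]
side amber_jar_mid 0.84 [356.2 252.1  23.3  27.1] (356.0300925925926, 252.53240740740742) [0.482 0.03 ]
side coaster_top 0.83 [395.8 191.6  27.9  26.8] (394.0159292035398, 192.13982300884956) [ 0.44  -0.306]
side coaster_top 0.83 [386.2 220.   29.9  17.6] (384.7315914489311, 220.021377672209) [ 0.442 -0.169]
side lever_ball 0.92 [300.5 196.7  19.3  63.8] (300.5, 195.73356401384083) [0.595 0.109]
```

View pics/side3c.png

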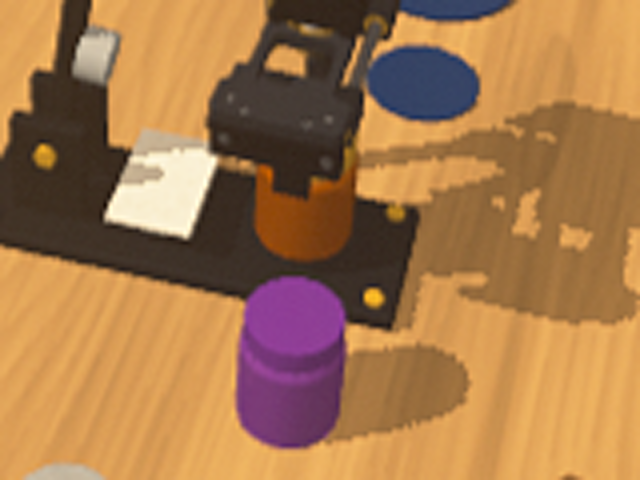

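Jar is held and clear of the bed, with the wrist reading the extra weight. Now to the coaster.

Call:
move_arm --pt "0 0 -0.7" --pt "0 -0.3 -1.4" --pt "0.2 -1.1 -1.7" --pt "0.4 -2.2 -1.7" --pt "0.6 -3.4 -1.7" --turn '[0,0,0,0,0]' --jaw '[-0.3,-0.3,-0.3,-0.3,-0.3]'

```text
time: 6.9
position: [0.4695, -0.0817, 0.1201]
tool_rot: [-0.003, 3.141, -0.0]
ft_force: [0.7, -0.8, -3.5]
grip_width: 0.659
```

Call:
move_arm --pt "0.1 -1.3 0" --pt "0.2 -2.6 0" --pt "0.3 -3.9 0" --pt "0.35 -5.2 0" --pt "0.35 -6.2 0" --turn '[0,0,0,0,0]' --jaw '[-0.3,-0.3,-0.3,-0.3,-0.3]'

```text
time: 7.4
position: [0.458, -0.2702, 0.1195]
tool_rot: [-0.003, -3.141, 0.001]
ft_force: [-0.8, 0.5, -2.7]
grip_width: 0.66
```

Call:
move_arm --pt "0 -0.6 0" --pt "0 -0.9 0" --pt "0 -0.9 0" --pt "0 -0.9 0" --turn '[0,0,0,0]' --jaw '[-0.3,-0.3,-0.3,-0.3]'

```text
time: 7.8
position: [0.4592, -0.2929, 0.1194]
tool_rot: [0.002, -3.141, -0.002]
ft_force: [0.3, -0.4, -2.5]
grip_width: 0.66
```

```bash
python3 c.py 4 wrist scene side
```

```text
7.8 [ 0.4592 -0.2929  0.1194] toolx [-1.    -0.001  0.   ] tooly [-0.001  1.     0.001] F [ 0.3 -0.4 -2.5] 0.66
wrist amber_jar_mid 0.64 [314.4 240.2 114.  142.3] (317.5626546681665, 236.08931383577053) [ 0.491 -0.295]
wrist coaster_top 0.93 [310.7 176.9 118.4  94.9] (306.0345564659779, 167.74385464909156) [ 0.444 -0.3  ]
wrist coaster_top 0.56 [440.4 179.7  81.   81.7] (439.26777299733664, 177.62343782011882) [ 0.446 -0.169]
scene amber_jar_mid 0.95 [193.4 208.1  31.1  40.1] (192.36041939711666, 207.8794233289646) [ 0.411 -0.303]
scene amber_jar_mid 0.71 [349.6 188.1  21.5  32.4] (346.8745704467354, 187.7577319587629) [0.478 0.14 ]
scene coaster_top 0.93 [202.  233.2  41.2  38.5] (202.05200729927006, 234.00273722627736) [ 0.465 -0.299]
scene coaster_top 0.75 [246.4 216.5  26.   24. ] (245.59701492537314, 217.1321961620469) [ 0.448 -0.168]
scene lever_ball 0.84 [328.9 216.6  13.9  64.6] (328.2032520325203, 215.21463414634147) [0.681 0.003]
side amber_jar_mid 0.8 [393.2 163.7  19.7  26.3] (393.6745182012848, 164.7066381156317) [ 0.468 -0.375]
side amber_jar_mid 0.66 [353.9 289.9  26.1  46.4] (352.10562015503876, 289.68798449612405) [0.457 0.147]
side coaster_top 0.92 [391.2 192.4  35.2  29.9] (389.6675159235669, 192.21146496815285) [ 0.453 -0.298]
side coaster_top 0.57 [384.9 218.9  29.4  19.2] (384.67289719626166, 220.11915887850466) [ 0.446 -0.172]
side lever_ball 0.59 [300.9 196.3  19.5  64. ] (300.3875598086124, 197.04784688995215) [0.595 0.108]
```

View pics/wrist4.png

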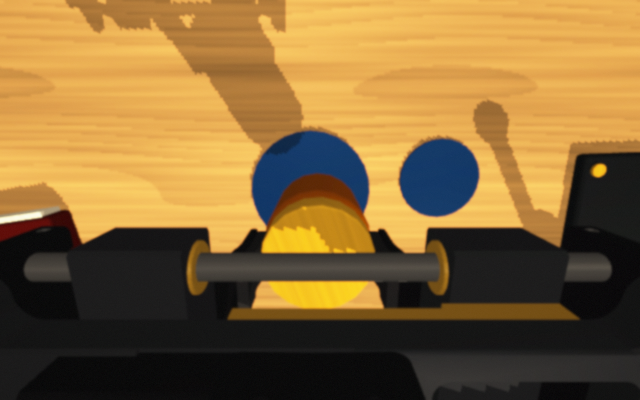

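Coaster spans columns 251–369, the jar nearly above it. Shifting 7 mm to -y and lowering.

Call:
move_arm --pt "0.05 -0.23 0.5" --pt "0.05 -0.23 1.2" --pt "0.05 -0.23 1.8" --pt "0.05 -0.23 2.2" --pt "0.05 -0.23 2.4" --turn '[0,0,0,0,0]' --jaw '[-0.3,-0.3,-0.3,-0.3,-0.3]'

```text
time: 8.9
position: [0.4562, -0.301, 0.0457]
tool_rot: [-0.001, -3.139, -0.002]
ft_force: [0.5, 0.3, -2.5]
grip_width: 0.66
```

Call:
move_arm --pt "0 0 0" --pt "0 0 0.05" --pt "0 0 0.1" --pt "0 0 0.15" --pt "0 0 0.15" --turn '[0,0,0,0,0]' --jaw '[-0.3,-0.3,-0.3,-0.3,-0.3]'

```text
time: 9.4
position: [0.4576, -0.3013, 0.0434]
tool_rot: [-0.0, 3.141, -0.0]
ft_force: [-0.4, 0.8, -2.2]
grip_width: 0.663
```

```bash
python3 c.py 5 scene side | grep -v ball;  python3 -c "
import cv2,numpy as np
a=cv2.resize(cv2.imread('pics/side5.png')[130:250,320:480],(400,300),interpolation=2)
b=cv2.resize(cv2.imread('pics/scene5.png')[160:280,130:290],(400,300),interpolation=2);cv2.imwrite('pics/5c.png',np.hstack([a,b]))"
```

```text
9.4 [ 0.4576 -0.3013  0.0434] toolx [-1. -0. -0.] tooly [-0.  1. -0.] F [-0.4  0.8 -2.2] 0.663
scene amber_jar_mid 0.68 [198.2 226.6  29.3  32.9] (197.03565365025466, 224.1986417657046) [ 0.476 -0.297]
scene amber_jar_mid 0.65 [347.4 187.5  19.8  30.6] (346.94240837696333, 187.4415357766143) [0.474 0.134]
scene coaster_top 0.82 [201.8 231.7  45.5  37.4] (203.30672268907563, 236.35574229691878) [ 0.46  -0.299]
scene coaster_top 0.55 [244.8 217.1  26.6  22.1] (245.55387931034483, 217.33620689655172) [ 0.449 -0.173]
side amber_jar_mid 0.65 [351.3 292.2  28.4  41.2] (352.33894736842103, 290.45894736842104) [0.461 0.155]
side coaster_top 0.76 [389.4 192.6  32.5  25.9] (388.5633484162896, 194.7941176470588) [ 0.458 -0.295]
side coaster_top 0.74 [385.5 220.4  27.7  16.8] (385.00236966824644, 219.7037914691943) [ 0.444 -0.166]
```

View pics/5c.png

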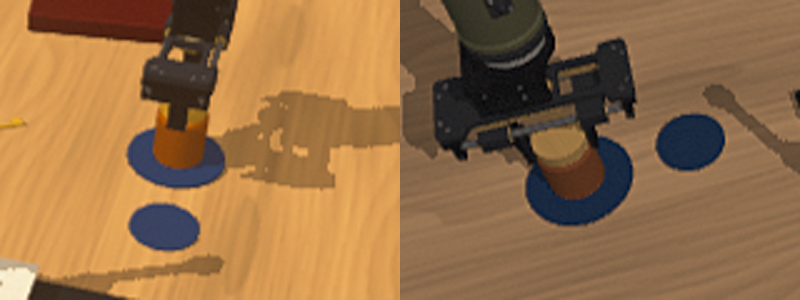

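Both views show the jar upright near the coaster's middle, its weight still on the gripper. A little lower until it takes up.

Call:
move_arm --pt "0 0 0.05" --pt "0 0 0.1" --pt "0 0 0.1" --pt "0 0 0.1" --turn '[0,0,0,0]' --jaw '[-0.3,-0.3,-0.3,-0.3]'

```text
time: 10.2
position: [0.4577, -0.3014, 0.0418]
tool_rot: [0.0, 3.141, -0.0]
ft_force: [-2.7, 2.6, 7.7]
grip_width: 0.661
```

Call:
move_arm --pt "0 0 -0.02" --pt "0 0 -0.03" --pt "0 0 -0.03" --pt "0 0 -0.03" --pt "0 0 -0.03" --turn '[0,0,0,0,0]' --jaw '[0.35,0.5,0.8,1,1]'

```text
time: 10.7
position: [0.4575, -0.3013, 0.0409]
tool_rot: [-0.0, 3.142, -0.0]
ft_force: [0.4, 0.6, -0.2]
grip_width: 0.933
```

Call:
move_arm --pt "0 0 0" --pt "0 0 0" --pt "0 0 -0.4" --pt "0 0 -1" --pt "0 0 -2" --turn '[0,0,0,0,0]' --jaw '[1,1,1,1,1]'

```text
time: 11.2
position: [0.4562, -0.3005, 0.1009]
tool_rot: [-0.0, -3.139, -0.002]
ft_force: [0.6, 0.8, 0.3]
grip_width: 1.0
```

Call:
move_arm --pt "0 0 -1.5" --pt "0 0 -3" --pt "0 0 -4.5" --pt "0 0 -6" --pt "0 0 -7.5" --turn '[0,0,0,0,0]' --jaw '[1,1,1,1,1]'

```text
time: 11.7
position: [0.457, -0.3011, 0.3292]
tool_rot: [0.0, 3.14, -0.001]
ft_force: [0.2, 0.2, -0.1]
grip_width: 1.002
```

```bash
python3 c.py 6 scene side wrist;  python3 -c "
import cv2,numpy as np
a=cv2.resize(cv2.imread('pics/side6.png')[140:260,270:430],(400,300),interpolation=2)
b=cv2.resize(cv2.imread('pics/scene6.png')[150:270,220:380],(400,300),interpolation=2)
c=cv2.resize(cv2.imread('pics/scene6.png')[180:270,140:260],(400,300),interpolation=2)
d=cv2.resize(cv2.imread('pics/wrist6.png'),(400,300),interpolation=2);cv2.imwrite('pics/6c.png',np.vstack([np.hstack([a,b]),np.hstack([c,d])]))"
```

```text
11.7 [ 0.457  -0.3011  0.3292] toolx [-1.     0.    -0.002] tooly [ 0.     1.    -0.001] F [ 0.2  0.2 -0.1] 1.002
scene amber_jar_mid 0.93 [349.7 187.8  21.4  25.6] (346.60169491525426, 187.4) [0.477 0.14 ]
scene coaster_top 0.84 [201.1 232.3  41.9  35.7] (203.68321167883212, 236.35182481751824) [ 0.461 -0.301]
scene coaster_top 0.57 [246.3 216.4  26.3  23.8] (245.68559837728193, 216.79513184584178) [ 0.447 -0.168]
scene lever_ball 0.91 [326.5 215.2  13.6  67.6] (328.14638157894734, 215.0378289473684) [ 0.676 -0.001]
side amber_jar_mid 0.96 [392.7 180.2  22.2  33.7] (391.8486956521739, 180.4886956521739) [ 0.453 -0.29 ]
side amber_jar_mid 0.74 [354.1 289.9  25.2  38.4] (352.1843971631206, 289.419452887538) [0.457 0.147]
side coaster_top 0.93 [386.  221.4  30.7  17.4] (385.0140515222482, 220.12646370023418) [ 0.441 -0.163]
side coaster_top 0.89 [387.8 193.5  34.6  24.2] (388.80645161290323, 194.92396313364054) [ 0.462 -0.289]
side lever_ball 0.87 [300.9 196.3  18.1  68.3] (300.4456869009585, 195.26038338658148) [0.595 0.108]
wrist amber_jar_mid 0.85 [600.6 176.1  78.7  40.9] (600.7556454330974, 173.5628581058308) [0.466 0.127]
wrist amber_jar_mid 0.65 [314.8 171.   39.   55.2] (316.9933554817276, 170.45382059800664) [ 0.458 -0.305]
wrist coaster_top 0.97 [318.  164.9  69.   73.5] (318.1487845766974, 162.56621961441743) [ 0.455 -0.3  ]
wrist coaster_top 0.88 [397.  159.2  44.4  51.1] (396.05328310010765, 158.5974165769645) [ 0.446 -0.169]
```

View pics/6c.png

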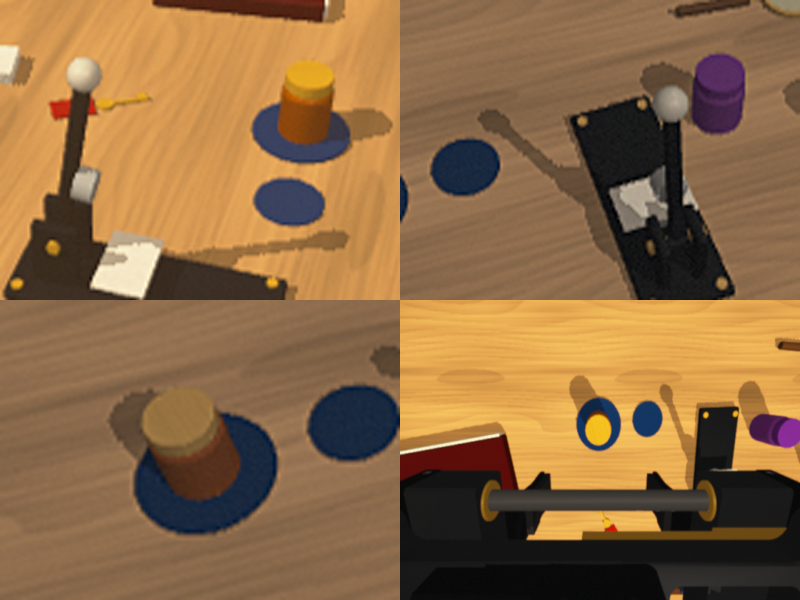

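Jar stands in the coaster's middle. Ball is at side (303.2,170) and scene (328.8,191.2).

```bash
python3 - <<'E'
from h import *
s,d=P(ctrl.camera_info("scene")),P(ctrl.camera_info("side"))
X=tri([(s,(328.8,191.2)),(d,(303.2,170))]);print(X,proj(s,X),proj(d,X))
dz=X[2]-.07;print('hinge x',X[0]+np.sqrt(.04-dz*dz),np.degrees(np.arcsin(min(1,dz/.2))))
# hinge from bed: brass bolts on cheeks etc. check: amber start + 165
E
```

```text
[0.62017033 0.02275854 0.26873086] [328.58336971 191.01439921] [303.03615853 170.08947036]
hinge x 0.6426657825351981 83.54186110152402
```

Call:
move_arm --pt "-0.5 1 0" --pt "-1.1 2.3 0" --pt "-1.8 3.6 0" --pt "-2.4 4.9 0" --pt "-3 6.1 0" --turn '[0,0,0,0,0]' --jaw '[1,1,1,1,1]'

```text
time: 12.8
position: [0.5479, -0.1161, 0.3259]
tool_rot: [0.001, -3.141, -0.0]
ft_force: [0.9, -0.1, 0.1]
grip_width: 1.001
```

Call:
move_arm --pt "-0.6 1.2 0" --pt "-1.2 2.5 0" --pt "-1.9 3.8 0" --pt "-2.4 4.6 0" --pt "-2.43 4.7 0" --turn '[0,0,0,0,0]' --jaw '[1,1,1,1,1]'

```text
time: 13.3
position: [0.6211, 0.0283, 0.3245]
tool_rot: [0.011, -3.14, -0.004]
ft_force: [-0.0, 0.1, 0.1]
grip_width: 1.0
```

Call:
move_arm --pt "0 0 0" --pt "0 0 0" --turn '[0,0]' --jaw '[1,1]'

```text
time: 13.5
position: [0.62, 0.0209, 0.326]
tool_rot: [-0.003, -3.141, 0.002]
ft_force: [-0.5, 0.1, -0.5]
grip_width: 1.003
```

Call:
move_arm --pt "0 0.06 0.6" --pt "0 0.06 1.2" --pt "0 0.06 1.8" --pt "0 0.06 2.3" --pt "0 0.06 2.55" --turn '[0,0,0,0,0]' --jaw '[1,1,1,1,1]'

```text
time: 14.0
position: [0.6195, 0.0229, 0.2482]
tool_rot: [-0.003, -3.14, 0.001]
ft_force: [0.4, -0.3, 0.3]
grip_width: 0.999
```

Call:
move_arm --pt "0 0 0" --pt "0 0 0" --pt "0 0 0" --pt "0 0 0" --pt "0 0 0" --turn '[0,0,0,0,0]' --jaw '[0.5,0,-0.4,-0.6,-0.6]' --grip_force 20

```text
time: 14.5
position: [0.6206, 0.0247, 0.2502]
tool_rot: [-0.0, 3.141, 0.0]
ft_force: [0.3, -0.0, 0.1]
grip_width: 0.631
```

Call:
move_arm --pt "0 0 0" --pt "0 0 0" --pt "0 0 0" --pt "0 0 0" --pt "0 0 0" --turn '[0,0,0,0,0]' --jaw '[-0.6,-0.6,-0.6,-0.6,-0.6]'

```text
time: 15.0
position: [0.6204, 0.0207, 0.2493]
tool_rot: [-0.005, -3.141, 0.007]
ft_force: [0.4, -4.9, -0.8]
grip_width: 0.306
```

Call:
move_arm --pt "0 0 0" --pt "0 0 0" --pt "0 0 0" --turn '[0,0,0]' --jaw '[-0.6,-0.6,-0.6]'

```text
time: 15.3
position: [0.6204, 0.0207, 0.2493]
tool_rot: [-0.005, -3.141, 0.007]
ft_force: [-1.1, -5.3, -0.2]
grip_width: 0.31
```

```bash
python3 c.py 7 scene side wrist|head -1;  python3 -c "
import cv2,numpy as np
a=cv2.resize(cv2.imread('pics/side7.png')[130:220,250:370],(400,300),interpolation=2)
d=cv2.resize(cv2.imread('pics/wrist7.png')[100:400,120:520],(400,300),interpolation=2);cv2.imwrite('pics/7c.png',np.hstack([a,d]))"
```

```text
15.3 [0.6204 0.0207 0.2493] toolx [-1.     0.003  0.   ] tooly [ 0.003  1.    -0.005] F [-1.1 -5.3 -0.2] 0.31
```

View pics/7c.png

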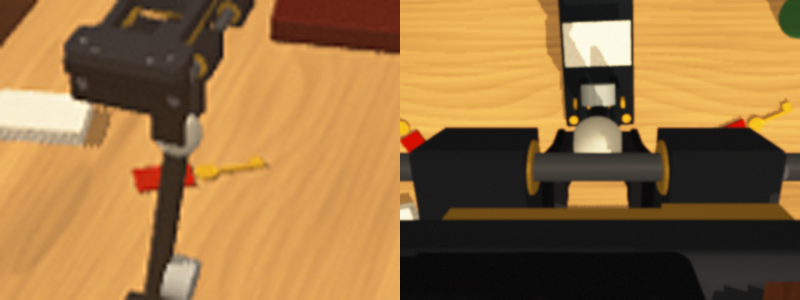

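The ball sits between the pads, a little to the robot's side of their centre. Starting the arc.

Call:
move_arm --pt "0.63 -0.1 0.14" --pt "1.18 -0.14 0.31" --pt "1.72 -0.16 0.53" --pt "2.23 -0.18 0.8" --pt "2.72 -0.2 1.11" --turn '[0,0,0,0,0]' --jaw '[-0.6,-0.6,-0.6,-0.6,-0.6]' --grip_force 20

```text
time: 16.4
position: [0.5391, 0.0178, 0.221]
tool_rot: [0.001, 3.137, -0.001]
ft_force: [-7.5, -2.2, 18.9]
grip_width: 0.303
```

```bash
python3 c.py 8 scene side |head -1;  python3 -c "
import cv2,numpy as np
a=cv2.resize(cv2.imread('pics/side8.png')[150:270,270:430],(400,300),interpolation=2)
d=cv2.resize(cv2.imread('pics/scene8.png')[150:270,250:410],(400,300),interpolation=2);cv2.imwrite('pics/8c.png',np.hstack([a,d]))"
```

```text
16.4 [0.5391 0.0178 0.221 ] toolx [-1.     0.001 -0.005] tooly [ 0.001  1.    -0.001] F [-7.5 -2.2 18.9] 0.303
```

View pics/8c.png

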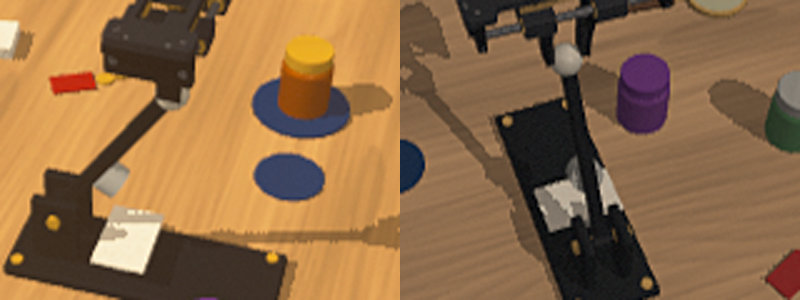

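Lever is following (about 32°); the 19 N is radial, so my arc is slightly tight. Correcting and continuing.

Call:
move_arm --pt "0.51 -0.02 0.19" --pt "0.96 -0.04 0.56" --pt "1.37 -0.06 0.97" --pt "1.75 -0.08 1.41" --pt "2.09 -0.09 1.88" --turn '[0,0,0,0,0]' --jaw '[-0.6,-0.6,-0.6,-0.6,-0.6]'

```text
time: 17.3
position: [0.4734, 0.0157, 0.1608]
tool_rot: [-0.0, -3.138, 0.001]
ft_force: [-7.5, -0.4, 8.6]
grip_width: 0.217
```

```bash
python3 c.py 9 scene side wrist|grep -v coaster;  python3 -c "
import cv2,numpy as np
a=cv2.resize(cv2.imread('pics/side9.png')[170:260,290:410],(400,300),interpolation=2)
d=cv2.resize(cv2.imread('pics/scene9.png')[140:230,270:390],(400,300),interpolation=2)
e=cv2.resize(cv2.imread('pics/wrist9.png')[100:400,120:520],(400,300),interpolation=2);cv2.imwrite('pics/9c.png',np.vstack([np.hstack([a,d]),np.hstack([e,e*0])]))"
```

```text
17.3 [0.4734 0.0157 0.1608] toolx [-1.     0.     0.004] tooly [ 0.     1.    -0.001] F [-7.5 -0.4  8.6] 0.217
scene amber_jar_mid 0.97 [199.1 225.6  27.2  32.8] (196.5735512630015, 223.17533432392273) [ 0.474 -0.295]
scene amber_jar_mid 0.66 [348.8 185.3  17.5  29.3] (346.728813559322, 187.1728813559322) [0.468 0.141]
scene lever_ball 0.96 [319.5 208.2  29.7  87.1] (318.6803840877915, 208.33196159122085) [ 0.655 -0.009]
side amber_jar_mid 0.74 [391.9 179.7  21.9  32.7] (393.6609195402299, 180.98850574712642) [ 0.456 -0.292]
side amber_jar_mid 0.69 [352.4 289.9  29.1  38.6] (352.2311507936508, 289.7867063492063) [0.46  0.148]
side lever_ball 0.74 [330.4 225.9  79.2  25.6] (331.13204747774483, 223.513353115727) [0.509 0.176]
wrist amber_jar_mid 0.88 [ 31.6 173.4  63.3  74.1] (27.502057613168724, 169.90358612580835) [ 0.456 -0.259]
wrist amber_jar_mid 0.77 [441.4 182.4  89.6  65.9] (442.145859604876, 180.22866750735602) [0.464 0.136]
wrist lever_ball 0.85 [314.4 259.3  50.4 102.4] (318.24044444444445, 251.036) [0.448 0.015]
```

View pics/9c.png

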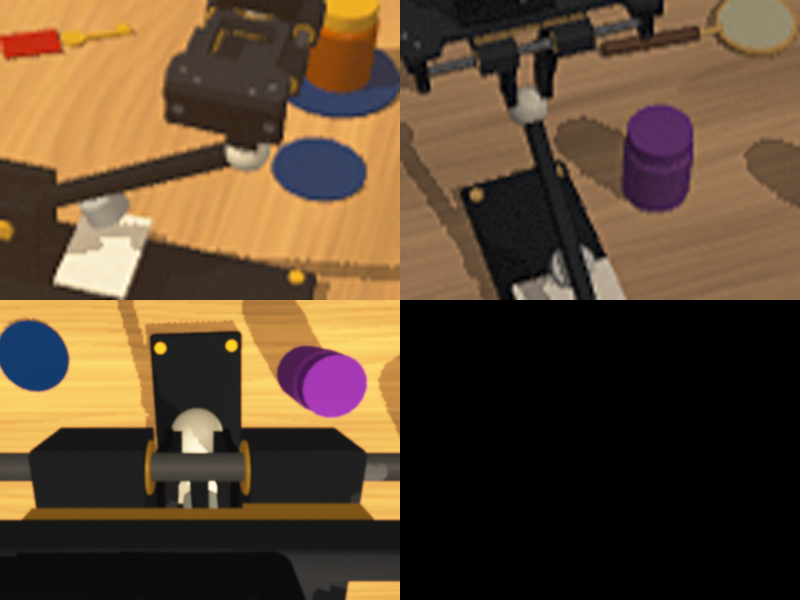

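```bash
python3 - <<'E'
from h import *
s,d=P(ctrl.camera_info("scene")),P(ctrl.camera_info("side"))
X=tri([(s,(308.1,170.9)),(d,(364.1,215))]);print(X,proj(s,X),proj(d,X), np.hypot(.6465-X[0],X[2]-.07))
E
```

```text
[0.47289703 0.01811816 0.17194315] [308.24568633 171.03732031] [364.22819829 214.9188535 ] 0.2013216237737181
```

Ball is at (0.473, 0.018, 0.172), about 59° down, and the pads have ridden up it. The rest is mostly downward, so I'll release, shut the jaws above the ball and push down.

Call:
move_arm --pt "0 0 0" --pt "0 0 0" --pt "0 0 0" --pt "0 0 -0.5" --pt "0 0 -1.5" --turn '[0,0,0,0,0]' --jaw '[0,0.2,0.2,0.2,0.2]'

```text
time: 18.4
position: [0.4742, 0.0157, 0.2031]
tool_rot: [0.0, -3.137, 0.0]
ft_force: [-0.5, 0.5, -0.2]
grip_width: 0.548
```

Call:
move_arm --pt "0 0.05 0" --pt "0 0.05 0" --pt "0 0.05 0" --pt "0 0.05 0" --pt "0 0.05 0" --turn '[0,0,0,0,0]' --jaw '[0,-0.5,-1,-1,-1]'

```text
time: 18.9
position: [0.4755, 0.0173, 0.204]
tool_rot: [0.0, -3.14, 0.0]
ft_force: [-0.1, 0.1, 0.4]
grip_width: 0.232
```

Call:
move_arm --pt "0 0 0" --pt "0 0 0" --pt "0 0 0" --pt "0 0 0" --pt "0 0 0" --turn '[0,0,0,0,0]' --jaw '[-1,-1,-1,-1,-1]'

```text
time: 19.4
position: [0.476, 0.0174, 0.2049]
tool_rot: [-0.0, 3.141, -0.0]
ft_force: [0.1, 0.3, 0.1]
grip_width: 0.007
```

Call:
move_arm --pt "0 0 0.56" --pt "0.17 0 0.9" --pt "0.34 0 1.25" --pt "0.47 0 1.58" --pt "0.59 0 1.9" --turn '[0,0,0,0,0]' --jaw '[-1,-1,-1,-1,-1]'

```text
time: 19.9
position: [0.4559, 0.0171, 0.1474]
tool_rot: [0.0, -3.138, 0.001]
ft_force: [-4.2, -1.5, 4.6]
grip_width: 0.002
```

Call:
move_arm --pt "0.1 0 0.34" --pt "0.18 0 0.68" --pt "0.24 0 1.03" --pt "0.29 0 1.37" --pt "0.31 0 1.7" --turn '[0,0,0,0,0]' --jaw '[-1,-1,-1,-1,-1]'

```text
time: 20.4
position: [0.4488, 0.0174, 0.096]
tool_rot: [0.0, -3.142, 0.0]
ft_force: [-2.4, -0.4, 2.5]
grip_width: 0.002
```

```bash
python3 c.py 10 scene side|grep -v coaster
```

```text
20.4 [0.4488 0.0174 0.096 ] toolx [-1. -0.  0.] tooly [-0.  1. -0.] F [-2.4 -0.4  2.5] 0.002
scene amber_jar_mid 0.98 [196.4 225.2  30.2  35.8] (196.61647727272728, 222.8025568181818) [ 0.47  -0.302]
scene amber_jar_mid 0.85 [349.6 186.8  18.5  29.5] (346.7928082191781, 187.3167808219178) [0.474 0.141]
scene lever_ball 0.56 [316.9 214.2  35.9  72.7] (318.02946273830156, 214.89601386481803) [ 0.668 -0.019]
side amber_jar_mid 0.92 [351.6 289.8  31.5  40.9] (351.99607843137255, 290.1009803921569) [0.462 0.148]
side lever_ball 0.86 [332.7 234.4  87.4  18. ] (332.95821325648416, 235.10086455331412) [0.498 0.197]
```

Ball pushed to about 0.08 high. Pressing down to the stop.

Call:
move_arm --pt "0 0 0.15" --pt "0 0 0.3" --pt "0 0 0.4" --pt "0 0 0.45" --pt "0 0 0.45" --turn '[0,0,0,0,0]' --jaw '[-1,-1,-1,-1,-1]'

```text
time: 21.3
position: [0.449, 0.0173, 0.083]
tool_rot: [-0.0, -3.142, 0.0]
ft_force: [1.3, -0.6, 0.5]
grip_width: 0.007
```

Call:
move_arm --pt "0 0 0.1" --pt "0 0 0.2" --pt "0 0 0.2" --pt "0 0 0.2" --turn '[0,0,0,0]' --jaw '[-1,-1,-1,-1]'

```text
time: 21.7
position: [0.4493, 0.0174, 0.0772]
tool_rot: [-0.0, 3.141, 0.0]
ft_force: [0.2, 1.0, 0.3]
grip_width: 0.006
```

```bash
python3 c.py 11 scene side|head -1;  python3 -c "
import cv2,numpy as np
a=cv2.resize(cv2.imread('pics/side11.png')[170:290,270:430],(400,300),interpolation=2)
d=cv2.resize(cv2.imread('pics/scene11.png')[150:270,250:410],(400,300),interpolation=2);cv2.imwrite('pics/11c.png',np.hstack([a,d]))"
```

```text
21.7 [0.4493 0.0174 0.0772] toolx [-1.    -0.    -0.001] tooly [-0.  1.  0.] F [0.2 1.  0.3] 0.006
```

No reaction force: contact may be lost. I'll lift clear and look.

Call:
move_arm --pt "0 0 -1" --pt "0 0 -2.5" --pt "0 0 -4" --pt "0 0 -5.5" --pt "0 0 -7" --turn '[0,0,0,0,0]' --jaw '[-1,-1,-1,-1,-1]'

```text
time: 22.6
position: [0.4487, 0.0173, 0.2893]
tool_rot: [0.0, 3.141, -0.0]
ft_force: [0.8, -0.3, 0.4]
grip_width: 0.009
```

```bash
python3 c.py 12 scene side wrist|grep -v green;  python3 -c "
import cv2,numpy as np
f=lambda n,r,c:cv2.resize(cv2.imread(f'pics/{n}.png')[r:r+120,c:c+160],(400,300),interpolation=2)
cv2.imwrite('pics/12c.png',np.vstack([np.hstack([f('side12',170,270),f('scene12',150,250)]),np.hstack([f('side11',170,270),f('wrist12',120,240)])]))"
```

```text
22.6 [0.4487 0.0173 0.2893] toolx [-1.     0.    -0.001] tooly [ 0.  1. -0.] F [ 0.8 -0.3  0.4] 0.009
scene amber_jar_mid 0.83 [198.6 223.3  29.1  39.6] (196.9404600811908, 222.51014884979702) [ 0.466 -0.295]
scene amber_jar_mid 0.66 [349.8 187.3  22.7  30.3] (346.809364548495, 187.02173913043478) [0.476 0.141]
scene coaster_top 0.94 [200.7 232.4  40.6  36.5] (203.74795640326977, 235.81335149863762) [ 0.461 -0.302]
scene lever_ball 0.9 [318.4 214.1  34.5  74.9] (317.6998394863563, 215.97752808988764) [ 0.669 -0.016]
side amber_jar_mid 0.97 [351.6 289.5  29.8  40.3] (352.24275724275725, 290.007992007992) [0.462 0.147]
side amber_jar_mid 0.87 [392.8 179.6  18.8  33.1] (392.2459546925566, 180.00161812297733) [ 0.453 -0.293]
side coaster_top 0.92 [387.  221.4  30.2  19. ] (385.12796208530807, 220.14218009478674) [ 0.439 -0.164]
side coaster_top 0.59 [391.1 193.   34.7  23.8] (389.3681462140992, 195.18015665796344) [ 0.453 -0.295]
side lever_ball 0.79 [334.4 237.1  88.   23.3] (338.2698863636364, 238.10085227272728) [0.493 0.203]
wrist amber_jar_mid 0.77 [404.7 185.1  55.2  48.8] (402.82781456953643, 184.52696310312206) [0.463 0.138]
wrist amber_jar_mid 0.64 [ 87.1 181.4  85.6  55.1] (89.18923821039903, 179.99788391777508) [ 0.458 -0.302]
wrist coaster_top 0.94 [197.7 168.3  52.8  53.6] (196.67349790405217, 166.78108989287378) [ 0.447 -0.168]
wrist coaster_top 0.59 [115.  175.2  81.1  78.7] (123.1510646846123, 172.2426677380474) [ 0.457 -0.297]
wrist lever_ball 0.83 [314.1 235.3  24.4 143.2] (315.9506578947368, 194.71271929824562) [0.459 0.014]
```

View pics/12c.png

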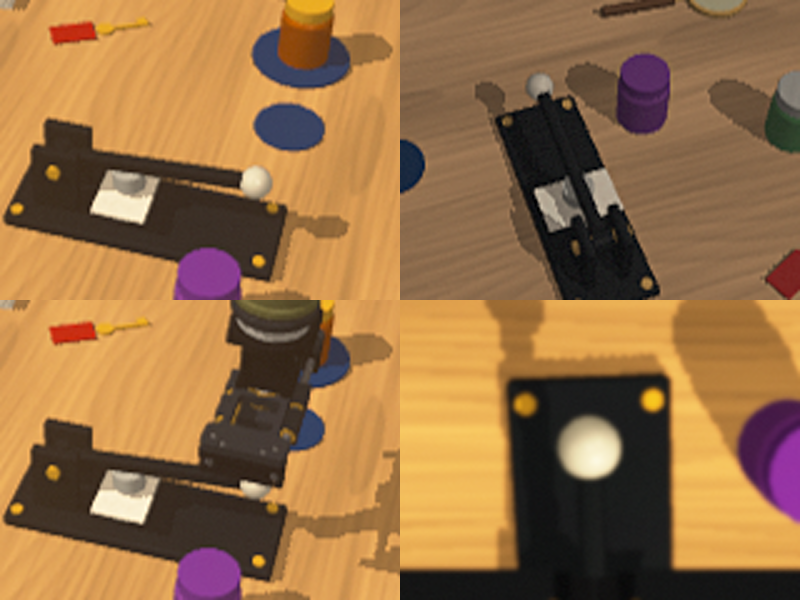

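Lever looks level and the jar stands on the coaster. Measuring the ball height from three views.

```bash
python3 - <<'E'
from h import *
s,d,w=[P(ctrl.camera_info(c)) for c in ("scene","side","wrist")]
print(tri([(s,(306,184)),(d,(372.8,242.8)),(w,(316,178.8))]),tri([(s,(306,184)),(d,(372.8,242.8))]),tri([(s,(306,184)),(w,(316,178.8))]))
# jar from the scene and wrist mask centres
print(tri([(d,(392.8,179.6)),(s,(198.6,223.3))]))
for c,t in [("scene","green_jar_mid"),("side","green_jar_mid")]:
    ctrl.get_image(c);print(c,[(round(x["confidence"],2),np.round(x["rect"],1)) for x in ctrl.look_for(c,t)[:2]])
E
```

```text
[0.44719577 0.01603094 0.08724595] [0.4463584  0.01630782 0.08688603] [0.44944028 0.01592874 0.08931894]
[ 0.45593238 -0.298859    0.04999786]
scene [(0.86, array([408.4, 196.2,  23.9,  30.9]))]
side [(0.6, array([293.5, 339.1,  30.2,  49. ]))]
```

Ball measures 0.087, below the 0.105 limit, but the fingertip went to 0.077 over it without resistance. The two disagree, so I'll refine the ball's centre by fitting circles.

```bash
python3 - <<'E'
from h import *
o=[]
for c,uv in [("scene",(306,184)),("side",(372.8,242.8)),("wrist",(316,178.8))]:
    p=P(ctrl.camera_info(c));im=cv2.imread(f'pics/{c}12.png').astype(int)
    sat=im.max(2)-im.min(2);r=30 if c=="wrist" else 12
    m=((sat<75)&(im.max(2)>105)).astype(np.uint8);k=np.zeros_like(m);cv2.circle(k,tuple(int(round(v)) for v in uv),r,1,-1);m*=k
    ct=max(cv2.findContours(m,0,1)[0],key=cv2.contourArea);(u,rad)=cv2.minEnclosingCircle(ct)
    o.append((p,u));print(c,np.round(u,1),round(rad,1),[atz(p,u,z).round(4) for z in (.065,.07,.08,.09)])
    # expected pixel radius at the ball
    X=np.array([.447,.016,.08]);print('exp rad',np.linalg.norm(proj(p,X+[0,.016,0])-proj(p,X)).round(1))
print(tri(o),tri(o[:2]),tri(o[1:]))
E
```

```text
scene [305.7 183.7] 11.7 [array([0.4297, 0.0207]), array([0.4335, 0.0198]), array([0.4411, 0.0178]), array([0.4488, 0.0159])]
exp rad 5.5
side [371.7 242.6] 6.5 [array([ 0.4518, -0.0063]), array([ 0.4511, -0.0013]), array([0.4496, 0.0088]), array([0.4481, 0.0189])]
exp rad 4.7
wrist [315.5 178.9] 12.7 [array([0.4544, 0.0145]), array([0.4535, 0.0145]), array([0.4517, 0.0146]), array([0.45  , 0.0146])]
exp rad 12.2
[0.44863562 0.01596341 0.08818515] [0.44806848 0.01653483 0.08814612] [0.44930611 0.01464756 0.08594215]
```

```bash
python3 - <<'E'
from h import *
for n in ('10','11','12'):
    g=cv2.imread(f'pics/side{n}.png').max(2)
    print(n,'ball col 370-374',g[236:256,370:375].mean(1).astype(int),'bar col 345-349',g[226:248,345:350].mean(1).astype(int))
p=P(ctrl.camera_info("side"))
for z in (.06,.07,.08,.087): print(z,proj(p,[.449,.016,z]).round(1))
E
```

```text
10 ball col 370-374 [ 94 209 233 223 211 193 168 150 212 236 234 237 236 177  67  50  52  53
  56  58] bar col 345-349 [224 227 226 223 223 187 100  53  59  57  54  52  45 149 211 223 223 205
 129  50  52  53]
11 ball col 370-374 [ 51  50  50  50  51  48  48 156 218 222 204 181 156 120  72  52  53  53
  52  53] bar col 345-349 [219 220 212 205 205 203 207 217 214 149  59  55  59  57  54  50  69 155
 130  54  53  53]
12 ball col 370-374 [217 222 234 237 238 238 238 234 225 214 198 177 152 118  74  55  55  56
  55  57] bar col 345-349 [220 220 219 219 219 219 219 219 217 155  64  57  61  58  55  53  71 150
 127  56  55  56]
0.06 [370.6 250.4]
0.07 [370.9 247.5]
0.08 [371.2 244.7]
0.087 [371.5 242.6]
```

The lever followed the finger (the side view shows it lower at 11 than at 10), so contact wasn't lost. It just hasn't reached its stop. Pressing further until the stop pushes back.

Call:
move_arm --pt "0 0 1.5" --pt "0 0 3" --pt "0 0 4.5" --pt "0 0 6" --pt "0 0 6.7" --turn '[0,0,0,0,0]' --jaw '[-1,-1,-1,-1,-1]'

```text
time: 23.9
position: [0.4461, 0.0172, 0.0824]
tool_rot: [0.0, -3.136, 0.001]
ft_force: [0.3, -0.5, -0.3]
grip_width: 0.005
```

Call:
move_arm --pt "0 0 0.1" --pt "0 0 0.2" --pt "0 0 0.3" --pt "0 0 0.4" --pt "0 0 0.5" --turn '[0,0,0,0,0]' --jaw '[-1,-1,-1,-1,-1]'

```text
time: 24.4
position: [0.45, 0.0175, 0.0725]
tool_rot: [0.0, 3.139, 0.0]
ft_force: [-1.7, 0.3, 2.1]
grip_width: 0.006
```

Call:
move_arm --pt "0 0 0.1" --pt "0 0 0.2" --pt "0 0 0.3" --pt "0 0 0.4" --pt "0 0 0.4" --turn '[0,0,0,0,0]' --jaw '[-1,-1,-1,-1,-1]'

```text
time: 24.9
position: [0.4489, 0.0174, 0.0608]
tool_rot: [0.0, -3.141, 0.0]
ft_force: [-6.0, -0.7, 14.7]
grip_width: 0.003
```

```bash
cat > e.py <<'E'
from h import *
g=ctrl.get_image("side").max(2)
print('ball',g[236:256,370:375].mean(1).astype(int),'bar',g[226:252,345:350].mean(1).astype(int))
E
python3 e.py
```

```text
ball [ 84  77  61  59  57  53  50  50  50  50  49  46  79 185 214 194 171 125
  68  50] bar [225 225 226 226 223 216 212 209 204 195 190 191 143  66  55  59  57  53
  53  53  55  55  53  54  53  53]
```

Stop reached (14.7 N, and the ball is about 4 rows lower). Backing off straight up.

Call:
move_arm --pt "0 0 -0.3" --pt "0 0 -1.3" --pt "0 0 -2.8" --pt "0 0 -4.3" --pt "0 0 -5.8" --turn '[0,0,0,0,0]' --jaw '[-1,-1,-1,-1,-1]'

```text
time: 25.45
position: [0.4489, 0.0173, 0.235]
tool_rot: [-0.0, 3.141, -0.0]
ft_force: [1.0, 0.2, -0.2]
grip_width: 0.007
```

Call:
move_arm --pt "0 0 -1" --pt "0 0 -1" --pt "0 0 -1" --turn '[0,0,0]' --jaw '[-1,-1,-1]'

```text
time: 25.75
position: [0.4493, 0.0174, 0.2635]
tool_rot: [0.0, 3.14, -0.0]
ft_force: [-0.2, -0.3, -1.0]
grip_width: 0.009
```

```bash
python3 e.py; python3 c.py 13 side scene wrist | grep -v lever; python3 - <<'E'
from h import *
o=[]
for c,uv in [("scene",(306,186)),("side",(371,247)),("wrist",(316,182))]:
    p=P(ctrl.camera_info(c));im=cv2.imread(f'pics/{c}13.png').astype(int)
    sat=im.max(2)-im.min(2);m=((sat<75)&(im.max(2)>105)).astype(np.uint8);k=np.zeros_like(m);cv2.circle(k,uv,30 if c=="wrist" else 9,1,-1);m*=k
    u,r=cv2.minEnclosingCircle(max(cv2.findContours(m,0,1)[0],key=cv2.contourArea));print(c,u,r);o.append((p,u))
print(tri(o),tri(o[:2]),tri(o[1:]))
E
```

```text
ball [224 224 225 226 220 218 227 235 236 236 236 236 230 219 206 188 166 119
  64  55] bar [220 220 219 219 219 220 219 218 217 216 218 218 161  74  55  61  59  56
  55  55  57  57  56  56  55  55]
25.8 [0.4486 0.0173 0.2623] toolx [-1.     0.     0.001] tooly [ 0.  1. -0.] F [-0.5 -0.4  0.2] 0.006
side amber_jar_mid 0.91 [351.5 291.2  31.2  37.6] (352.15851063829786, 289.99893617021274) [0.461 0.152]
side amber_jar_mid 0.57 [392.3 181.1  19.2  28.7] (392.60334029227556, 183.02922755741128) [ 0.453 -0.286]
side coaster_top 0.71 [387.9 221.1  28.3  16.7] (384.8459595959596, 219.81313131313132) [ 0.436 -0.166]
side coaster_top 0.62 [390.8 191.4  32.9  24.9] (389.5, 195.28923766816143) [ 0.455 -0.302]
scene amber_jar_mid 0.73 [349.  188.4  22.6  35.7] (346.25714285714287, 187.66917293233084) [0.479 0.138]
scene amber_jar_mid 0.64 [195.6 225.1  27.6  37.8] (196.81643835616438, 222.76575342465753) [ 0.469 -0.304]
scene coaster_top 0.58 [200.4 231.4  43.4  36.3] (203.43887147335423, 235.83542319749216) [ 0.458 -0.302]
wrist amber_jar_mid 0.9 [ 75.3 184.4  90.3  56.7] (75.76652452025586, 182.19456289978677) [ 0.459 -0.301]
wrist amber_jar_mid 0.72 [409.1 188.2  58.4  51.7] (407.41242236024846, 187.10931677018633) [0.464 0.138]
wrist coaster_top 0.93 [191.5 171.1  54.2  56.9] (190.90528153644698, 168.08380619816674) [ 0.449 -0.168]
wrist coaster_top 0.67 [103.6 175.9  82.2  83.5] (113.18363764044943, 173.41502808988764) [ 0.456 -0.299]
scene (306.0, 186.0) 9.000100135803223
side (371.5, 247.1666717529297) 6.3465728759765625
wrist (315.3999938964844, 178.5) 12.845727920532227
[0.44703321 0.01682168 0.07416279] [0.44665817 0.01785258 0.07449228] [0.44815456 0.01455095 0.07029722]
```

Ball is at 0.070–0.074 and stays down, the jar is unchanged on the coaster, and the arm is clear. Handing in.

```bash
python3 -c "
from bench import ctrl
print(ctrl.close_job())"
```

```text
the job is handed in; nothing more can be done
None
```

The amber jar is standing on the large blue coaster and the press lever is down at its stop. The job was handed in at about 26 s on the robot's clock, and no verdict came back.

**Jar:** I lifted it off the press bed and lowered it, still gripped, until I felt contact with the coaster, then let go. The last pictures show its axis at about (0.457, -0.300), against the coaster's middle at about (0.457, -0.300). It looked upright in the last picture I viewed.

**Lever:** I pulled it about two-thirds of the way down by the ball. The pads then rode up the ball, so I let go, shut the jaws and pushed it the rest of the way from above. It met the stop at 14.7 N. After I backed off, the ball measured 0.070–0.074 m high and stayed down, with the arm clear of everything.

**Green jar:** it was still where it started, within about 3 pixels, in a check just before the final push. I did not measure it again after that.

**Checks that disagreed:**
- **Fingertip height:** with the jaws shut, the fingertip seemed to be 20 mm or more higher than the reported tool position. My first push therefore stopped with the ball at about 0.087 m, which the pictures showed, so I pushed again to the stop.
- **Jar grip:** the jaws closed to 57 mm, so I held the jar by its 58 mm lid rather than the 62 mm glass. It did not slip.

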